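# Hook a small shelf into a slotted bench stand

## Robot

A 6-joint arm with a two-finger parallel gripper is mounted at the origin on a cart in front of the work surface, level with it; the furniture and walls round the work are solid. World frame = base frame: x ahead of the robot, y to its left, z up, the work surface at z = 0. Lengths are in m, angles in rad, forces in N, time in s.
With the tool pointing down it reaches from about 0.35 to 0.775 m from the base axis. Payload 5.5 kg.
Tool frame: the origin (TCP) lies on the centre line of the jaws, within the pads' length; the fingertips stand 11 mm ahead of it and the grasp point (between the pads) lies 8 mm behind it; z points along the fingers, y is the line along which they close (so a half turn about z gives the same grasp; the last joint's range is limited). The gripper opens to 85 mm and grips with 20 to 120 N. Pads are 22 mm wide; open, the fingers measure 114 mm over their backs; the gripper's body (76 mm by 85 mm) begins 54 mm behind the grasp point. The pads swing forward as they close: fully open they stand 13 mm farther back than shut.
Start: joints at [1.051, 0.313, 0.046, 1.304, 0, 1.431], TCP at [0.213, 0.534, 0.242] pointing down, gripper open.
Joint ranges: [-2.76, 2.76], [-0.86, 1.69], [-1.03, 1.26], [-2.2, 2.34], [-1.47, 1.5], [-3.14, 3.14]. Speed limits (rad/s): [2.57, 2.57, 3.14, 3.14, 3.14, 3.14].

## Interface

Orientations are given as a unit quaternion [w, x, y, z].
In Python, from rig import manip gives the robot as it stands.
- The arm moves only by the shell command python3 -m creep 'ROWS' [FORCE]. ROWS is JSON, one flat list of numbers, 7 for each row, row after row: the turn, a rotation vector about the tool's x, y, z in rad, then the shift along the tool's x, y, z in m, then the closure in counts, from 0 (fully open) to 255 (shut). In form: [wx, wy, wz, x, y, z, fingers, wx, wy, wz, x, y, z, fingers, ...]. A call has 1 to 12 rows; each row is the pose to reach, as a shift and turn from the pose commanded when the call began, along the tool's axes at that moment; what a row does not reach only later rows make up. A row lasts 1/12 s, in which the tool goes at most 41.7 mm and 7.16 degrees, less where a joint would pass 70% of its speed; a pose out of reach is approached as far as the arm can. A call with a gripper value outside its range is refused whole. The fingers move at their own pace and stop on an object; FORCE is the grip in N (left out, the last holds). Time passes only in rows, so rows that repeat a pose let the fingers close. It gives the time, the measured TCP pose, the force, the opening and the grip force at its end, in the units of the state.
- manip.get_state(): the state, without advancing time (a new reading comes with each control period).
- manip.get_image(name): name is "side" or "top" or "wrist"; returns (picture, depth): 480x640x3 uint8, red, green, blue; 480x640 float32, m along the optical axis (not along the pixel's ray), 0 where there is no reading.
- manip.camera_model(name): a dict with "camera_matrix" (3x3 intrinsics, pixels), "k1" (the pictures are not rectified: a ray, as slopes to the right and down, at radius r is drawn at 1 + k1 r^2 times it, then the intrinsics apply), "rvec" (rotation vector, rad) and "tvec" (3), from world to camera coordinates, as OpenCV has them; the wrist camera has in their place "T_tool_cam" (4x4, takes a point from camera to tool coordinates, whose origin is the TCP and whose axes are the flange's). Camera axes: x right, y down, z forward; pixel columns grow to the right and rows downward; lengths in m; the calibration is good to about 2 mm. A picture is of the moment at which its call begins: read the wrist's pose just before it. camera_model takes no time and is no camera call.
- manip.finish_job(): hands the job in; it is judged then, once.
Trained networks look in the newest picture that a camera, given by its name, has taken for a name from the list of things; names that differ only in an ending like _2 or _b are one class to them, and where a whole thing is asked for, a point or a joint stands for the part that bears it (a point fixed in the world has none). Each returns a list of dicts, best first, with "score" (0 to 1); they miss things now and then, are a little off and sometimes report something else, mostly with a low value. They report only what shows in the picture. A call takes as long as a camera call. They do not tell look-alikes from the thing itself.
- manip.trace(camera, thing): "mask" (480x640 bool, what is visible of it) and "rect" ([centre column, centre row, width, height] in pixels, round what is visible of it).
- manip.place_of(camera, thing): "uv" ([column, row] in pixels: a listed point, or the origin of a listed thing).
The state is a dict: "clock": time; "qpos": joint angles; "qvel": joint speeds; "effort": joint torques, N m; "position": TCP position; "tcp_rot": TCP orientation; "contact_force": force on the tool from outside, world axes, zero at the start; "wrist_torque": the same for the moment, N m; "finger_gap": finger opening in m; "grasp_force": force on a finger pad.
Only numpy, scipy, OpenCV 4.12 (cv2) and the standard library are available. Lean on these libraries where they do the work, as an engineer would, in place of code of your own. Each camera call takes 0.05 s, during which the arm holds its last target. There are 200 camera calls.

## Task

Pick up the small steel hook-on shelf by its black grip, hook its two claws into the slots of the bench stand's two uprights, and press it straight down until the spring catch between the uprights snaps out over the bar in its back and it is locked, fully home. Feel for the slots and press gently: never put more than 60 N on the stand. Let go, and leave the other things on the bench where they are.

Things in the scene. Friction and masses are not known exactly. Their poses are not given: they have to be found in the camera images.
- shelf_grip (a point): Loose steel hook-on shelf (0.24 kg) standing on the bench; x towards its back and claws, z up. Point to grip: on its black grip (14 mm wide along y, 34 mm along x), mid in x and y, 52 mm above the shelf's underside, 14 mm below the grip's top. Floor 60 x 90 mm with 9 mm rim, reaching 25 mm ahead (-x) and 45 mm to either side of this point.
- shelf_claws (a point): Point on the shelf midway between its claws, in the back plate's rear face (35 mm behind shelf_grip), 4 mm below it: 48 mm above the underside. Claws at y = +-32 mm, 8 mm wide, stand out 12 mm (+x): a tongue 45 to 51 mm above the underside, its last 6 mm bent down as a tooth to 23 mm above it; gap 6 mm to the rear face, 9 mm at its sloping tip.
- shelf: The same shelf as a whole; origin under the middle of its floor, 52 mm below and 5 mm behind shelf_grip. Back plate 4 mm thick, 90 mm wide, 54 mm high, with a window in its middle, 22 mm wide, from 9 to 27 mm above the underside; below the window a bar 9 mm high, which the catch locks.
- stand: Fixed bench stand: base 150 mm wide, 10 mm thick, reaching 30 mm before the faces; two aluminium uprights 24 mm wide at y = +-32 mm, tops 140 to 154 mm high. Origin on the bench midway between the uprights in the plane of their front faces; x points from the faces into the stand, z up; the shelf hangs on the -x side. The head (uprights, slots, catch) is clamped by hand 0 to 13 mm above its lowest setting.
- stand_slots (a point): Point midway between the slots' middles as they would be at the head's lowest setting, in the plane of the faces, 114 mm above the bench. Slots at y = +-32 mm, 15 mm wide, 31 mm high (98.5 to 129.5 mm above the bench at the lowest setting), front 4.5 mm thick, hollow 18 mm behind. The true slots stand 0 to 13 mm higher; not measured: find by feel or sight.
- stand_home (a point): Where shelf_grip would end with the shelf home at the head's lowest setting: 35 mm before the faces, 105.5 mm above the bench; really 0 to 13 mm higher, with the head. The claws go straight in 22 to 25 mm (mid 23.5) higher than home, until the back plate meets the faces. Pressing down past the catch takes about 5 to 12 N; at home is a hard stop; hanging free it sags some 2 mm.
- catch (a joint): Spring catch: steel wedge nose, 16 mm wide, midway between the uprights, underside 64 mm above the bench (plus the head's 0 to 13), standing 5 mm out of the plane of the faces. 0 = fully out; grows to 0.008 m as pushed back. Its sloping top lets the shelf's bar push it back 3 to 5 mm on the way down; at home it springs out through the window over the bar.
- beaker_100_mid (a point): Bystander, leave alone: empty glass beaker, 55 mm wide, 70 mm tall. Point on its axis 10 mm above its underside.
- amber_1_mid (a point): Bystander, leave alone: brown bottle with black cap, 42 mm wide, 90 mm tall. Point on its axis 10 mm above its underside.
- crucible_1_mid (a point): Bystander, leave alone: porcelain crucible, 41 mm wide, 31 mm tall. Point on its axis 10 mm above its underside.
- beaker_50_mid (a point): Bystander, leave alone: small glass beaker, 48 mm wide, 58 mm tall. Point on its axis 10 mm above its underside.
- modifier_mid (a point): Bystander, leave alone: small white bottle with green cap, 40 mm wide, 86 mm tall. Point on its axis 10 mm above its underside.
Things that resemble listed ones, but are neither listed nor needed, are in the scene too. What is shaped like the shelf but brown is not meant.

How it is judged:
On the way:
1. the claws are in the slots and the shelf is close against the uprights, not yet pressed down (x of shelf_grip in the frame of stand between -0.04 and -0.03 m and y of shelf_grip in the frame of stand between -0.005 and 0.005 m and z of shelf_grip in the frame of stand between 0.1245 and 0.146 m), for 0.1 s.
At the end, for the whole second after the job is handed in: The shelf hangs locked in the stand: claws in the slots, grip point 31 to 40 mm in front of the faces, within 5 mm of the middle, 102 to 119.5 mm above the bench (fully down, wherever the head is clamped), level and square within 0.1 rad, the catch out again to within 2 mm, and the shelf released (x of shelf_grip in the frame of stand between -0.04 and -0.031 m and y of shelf_grip in the frame of stand between -0.005 and 0.005 m and z of shelf_grip in the frame of stand between 0.102 and 0.1195 m and angle between the z axis of shelf_grip and the z axis of stand, either way round below 0.1 rad and angle between the y axis of shelf_grip and the y axis of stand, either way round below 0.1 rad and value of joint catch below 0.002 m and contact force between shelf and the fingers below 0.1 N); the robot touches nothing.
It fails at once if more than 60 N on the stand (contact force between stand and anything else above 60 N).
It fails at once if a bystander moved more than 2 cm (distance of any of beaker_100_mid, amber_1_mid, crucible_1_mid, beaker_50_mid, modifier_mid from where it was at the start of the episode above 0.02 m).
It also fails if it takes over 72 s, if anything falls off the work surface, if the arm or the gripper's body presses on something with over 40 N, if the wrist force passes 120 N, or if a joint passes its speed limit or range.

## Working session

There is one attempt and no reset: what is moved stays moved. The work goes in short steps, Python scripts to look and compute and a shell command to move; the robot and the scene stay as the last step left them, time stands still between calls to the robot, and variables do not carry over. Pictures are saved under pics/ and viewed, at most 10 in all, crops included, and the job is handed in when it is done.

```bash
ls; mkdir -p pics; cat > h.py <<'E'
import numpy as np, cv2
from rig import manip
from scipy.spatial.transform import Rotation as R
def ray2(name,uv):
    m=manip.camera_model(name);K=np.array(m["camera_matrix"]);k=m["k1"]
    d=np.array([[uv]],float)
    p=cv2.undistortPoints(d,K,np.array([k,0,0,0,0.]))[0,0]
    return np.array([p[0],p[1],1.])
def cam(name):
    m=manip.camera_model(name)
    if "rvec" in m:
        Rm=cv2.Rodrigues(np.array(m["rvec"],float))[0];t=np.array(m["tvec"]).ravel()
        return Rm.T,-Rm.T@t
    s=manip.get_state();T=np.array(m["T_tool_cam"]);q=s["tcp_rot"]
    Rt=R.from_quat(list(q[1:])+[q[0]]).as_matrix()
    return Rt@T[:3,:3],Rt@T[:3,3]+np.array(s["position"])
def onz(name,uv,z,C=None):
    A,c=C or cam(name);d=A@ray2(name,uv);return c+d*(z-c[2])/d[2]
def ondepth(name,uv,dep,C=None):
    A,c=C or cam(name);u,v=int(round(uv[0])),int(round(uv[1]));return c+A@ray2(name,uv)*dep[v,u]
def save(n,im): cv2.imwrite("pics/"+n+".png",im[:,:,::-1])
E
cat > a.py <<'E'
from h import *
np.set_printoptions(precision=4,suppress=True)
s=manip.get_state();print(s["clock"],s["position"],s["tcp_rot"],s["contact_force"])
ims=[]
for c in("top","side"):
    im,d=manip.get_image(c);np.savez("/tmp/%s.npz"%c,im=im,d=d);save(c,im)
    print(c,cam(c)[1])
    for t in("shelf","shelf_grip","shelf_claws","stand","stand_slots","stand_home"):
        for r in manip.place_of(c,t)[:3]:
            z={"shelf":0,"shelf_grip":.052,"shelf_claws":.048,"stand":0,"stand_slots":.114,"stand_home":.1055}[t]
            print(t,r["score"],np.array(r["uv"]),onz(c,r["uv"],z))
E
python3 a.py
```

```text
pics
0.0 [0.2129 0.5336 0.2414] [-0.0003  0.1888  0.982  -0.0009] [ 0.6196 -0.8925  0.128 ]
top [0.484  0.0213 0.9608]
shelf 0.88 [415.  257.1] [ 0.5268 -0.1644  0.    ]
shelf 0.69 [420.1 315.8] [ 0.399  -0.1771  0.    ]
shelf_grip 0.86 [422.7 260.4] [ 0.518  -0.1705  0.052 ]
shelf_claws 0.95 [420.4 244.6] [ 0.5512 -0.1663  0.048 ]
shelf_claws 0.86 [412.  323.7] [ 0.3866 -0.1506  0.048 ]
stand 0.72 [332.6 225.7] [0.5919 0.0186 0.    ]
stand_slots 0.77 [333.8 218.1] [0.5941 0.0169 0.114 ]
stand_slots 0.39 [422.1 262. ] [ 0.5126 -0.1563  0.114 ]
stand_home 0.67 [334.1 236.2] [0.5593 0.0154 0.1055]
stand_home 0.57 [421.1 262.6] [ 0.5116 -0.1561  0.1055]
side [ 0.4137 -0.7741  0.4611]
shelf 0.86 [247.4 371.1] [ 0.4044 -0.1801  0.    ]
shelf 0.75 [319.3 361.1] [ 0.5178 -0.1807  0.    ]
shelf_grip 0.61 [318.3 328.4] [ 0.52   -0.1668  0.052 ]
shelf_claws 0.93 [225.9 333.2] [ 0.3766 -0.1411  0.048 ]
shelf_claws 0.81 [338.6 331.6] [ 0.5505 -0.1768  0.048 ]
stand 0.83 [338.8 297.7] [0.5937 0.0079 0.    ]
stand_slots 0.98 [338.8 246. ] [0.5934 0.0037 0.114 ]
stand_home 0.8 [322.  252.9] [ 0.56   -0.0012  0.1055]
```

View pics/top.png

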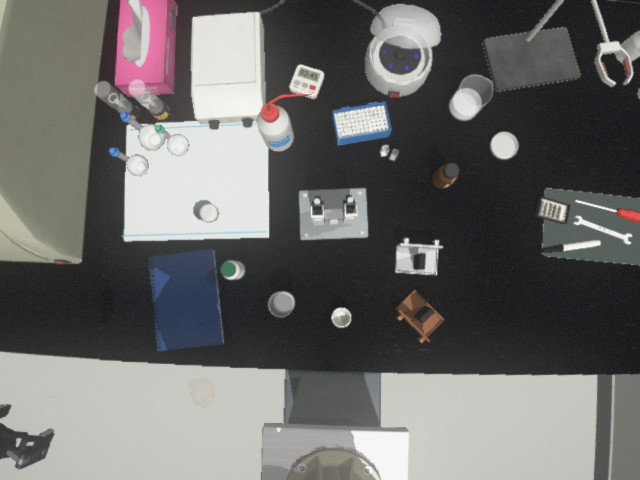

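View pics/side.png

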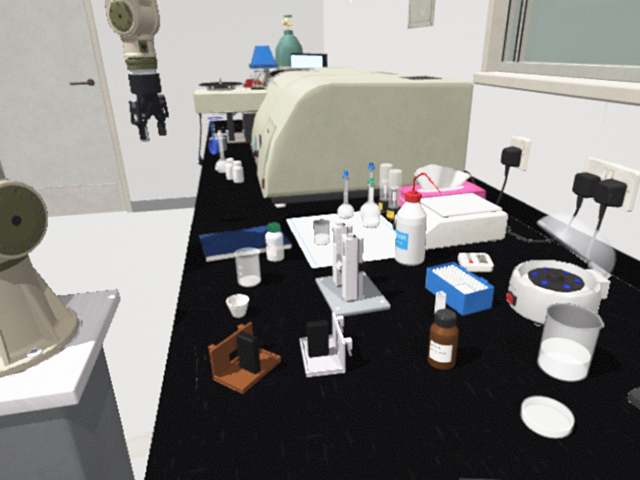

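Two candidates: the steel one at top (417,257) / side (322,350), and a brown one at top (420,316) / side (245,360). The steel-grey one is meant, since brown is excluded. I'll confirm it in a crop and measure yaws from the depth.

```bash
cat > b.py <<'E'
from h import *
np.set_printoptions(precision=4,suppress=True)
z=np.load("/tmp/top.npz");im,d=z["im"],z["d"]
A,c=cam("top");m=manip.camera_model("top");K=np.array(m["camera_matrix"])
vv,uu=np.mgrid[0:480,0:640]
p=cv2.undistortPoints(np.stack([uu,vv],-1).reshape(-1,1,2).astype(float),K,np.array([m["k1"],0,0,0,0.])).reshape(480,640,2)
P=c+(np.dstack([p,np.ones((480,640))])*d[...,None])@A.T
np.save("/tmp/P.npy",P)
def box(u0,u1,v0,v1):
    k=np.zeros((480,640),bool);k[v0:v1,u0:u1]=1;return k
def rect(k,n):
    q=P[k][:,:2];r=cv2.minAreaRect((q*1000).astype(np.float32));print(n,k.sum(),np.array(r[0]),np.array(r[1]),r[2],"z",np.median(P[k][:,2]))
b=box(390,445,232,280)
rect(b&(P[...,2]>.06),"grip")
rect(b&(P[...,2]>.04)&(P[...,2]<.058),"plate")
rect(b&(im.min(2)>90),"shelf bright")
b=box(295,372,185,245)
rect(b&(P[...,2]<.03)&(im.min(2)>60),"base")
for n,w in(("L",box(300,331,185,230)),("R",box(337,372,185,230))):
    k=w&(P[...,2]>.12);rect(k,n)
cr=np.hstack([cv2.resize(im[180:300,290:450],(800,600),interpolation=cv2.INTER_CUBIC)])
save("crop",cr)
E
python3 b.py
```

```text
grip 114 [508.8844 -75.849 ] [ 31.3203 198.0144] 5.3568220138549805 z 0.06582757290897456
plate 179 [ 549.1719 -164.9313] [63.6093 71.0357] 40.40874481201172 z 0.05204587125027338
shelf bright 1178 [ 527.1582 -100.9907] [ 81.4131 246.1504] 1.121997594833374 z 0.004667657951711868
base 2619 [619.4466  18.6715] [115.5616 154.7414] 3.7391982078552246 z 0.010013848898449695
L 141 [554.8405  43.1824] [146.0635  25.1514] 7.433577060699463 z 0.14057959654235697
R 147 [556.6466  -5.3744] [ 28.0206 152.1004] 80.28858184814453 z 0.13995015868966232
```

View pics/crop.png

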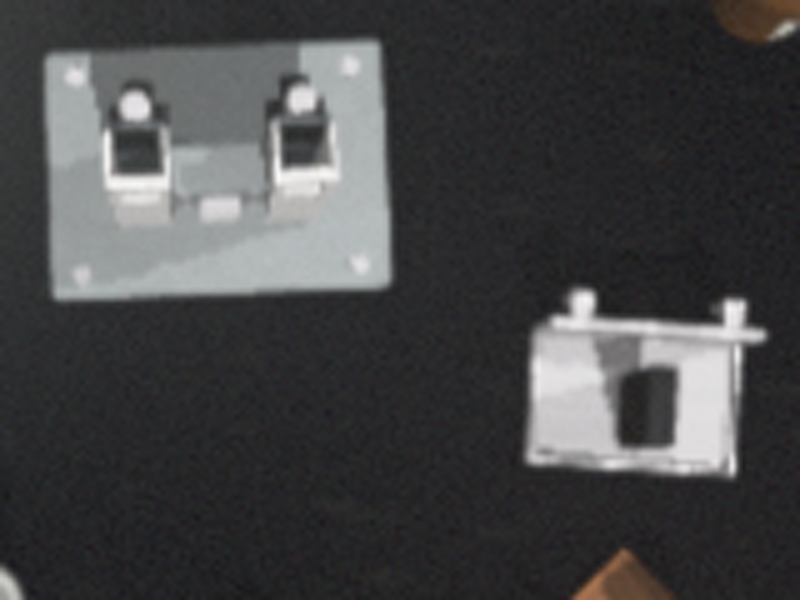

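The crop shows the grey steel shelf with its grip at about crop (648,408), claws at (580,302) and (735,312). The stand's front edges are at about (137,189) and (305,181). This is the right shelf.

```bash
cat > c.py <<'E'
from h import *
np.set_printoptions(precision=4,suppress=True)
C=cam("top");P=np.load("/tmp/P.npy")
f=lambda u,v,z:onz("top",(290+u/5-.4,180+v/5-.4),z,C)[:2]
yaw=lambda l,r:np.degrees(np.arctan2(-(l-r)[0],(l-r)[1]))
print("claws",f(580,302,.051),f(735,312,.051),yaw(f(580,302,.051),f(735,312,.051)))
print("plate",yaw(f(552,328,.054),f(766,337,.054)), "front",yaw(f(528,463,.009),f(735,475,.009)), f(630,469,.009))
b=[f(45,55,.01),f(380,42,.01),f(392,287,.01),f(55,300,.01)];print("base",b,yaw(b[0],b[1]),yaw(b[3],b[2]))
print("sides",[np.degrees(np.arctan2((b[i]-b[j])[1],(b[i]-b[j])[0])) for i,j in((0,3),(1,2))])
for z in(.14,.147,.154):print(z,f(103,189,z),f(170,190,z),f(272,183,z),f(338,178,z))
g=P[232:280,390:445];k=(g[...,2]>.06)&(g[...,2]<.072);q=g[k];print("griptop",len(q),np.median(q,0),q.min(0),q.max(0))
g=P[205:228,300:372];k=(g[...,2]>.13)&(g[...,2]<.18);print("upr z",np.percentile(g[k][:,2],[5,25,50,75,95]))
s=manip.get_state();q=s["tcp_rot"];print(R.from_quat(list(q[1:])+[q[0]]).as_matrix(),s["qpos"])
print(manip.camera_model("wrist"))
E
python3 c.py
```

```text
claws [ 0.5598 -0.1346] [ 0.5572 -0.1997] -2.3001738787232027
plate -1.0227151116059423 front -1.9574397005867548 [ 0.491  -0.1644]
base [array([0.6674, 0.0958]), array([ 0.6764, -0.0523]), array([ 0.5678, -0.0593]), array([0.5585, 0.088 ])] 3.508989394131018 3.6305738021666407
sides [np.float64(4.105576658291452), np.float64(3.6840389357144816)]
0.14 [0.5911 0.0619] [0.5913 0.0364] [ 0.5949 -0.0022] [ 0.5974 -0.0272]
0.147 [0.5901 0.0616] [0.5904 0.0363] [ 0.5939 -0.002 ] [ 0.5964 -0.0268]
0.154 [0.5892 0.0612] [0.5894 0.0362] [ 0.593  -0.0018] [ 0.5954 -0.0264]
griptop 107 [ 0.5162 -0.1642  0.0656] [ 0.5017 -0.1734  0.0605] [ 0.5328 -0.1574  0.0702]
upr z [0.1331 0.1397 0.1416 0.1429 0.1447]
[[-0.9287  0.3707  0.0001]
 [ 0.3707  0.9287  0.0002]
 [-0.      0.0002 -1.    ]] [1.0514 0.3131 0.0461 1.3036 0.     1.4312]
{'camera_matrix': array([[357.0759,   0.    , 324.4534],
       [  0.    , 357.0759, 240.6517],
       [  0.    ,   0.    ,   1.    ]]), 'k1': -0.01799343478800787, 'T_tool_cam': array([[ 0.0003, -0.9448, -0.3275,  0.0853],
       [ 1.    ,  0.0004,  0.    ,  0.0006],
       [ 0.0001, -0.3275,  0.9448, -0.1315],
       [ 0.    ,  0.    ,  0.    ,  1.    ]])}
```

```bash
python3 -m creep '[0,0,-0.349,-0.541,-0.537,0.06,0, 0,0,-0.349,-0.541,-0.537,0.06,0, 0,0,-0.349,-0.541,-0.537,0.06,0, 0,0,-0.349,-0.541,-0.537,0.06,0, 0,0,-0.349,-0.541,-0.537,0.06,0, 0,0,-0.349,-0.541,-0.537,0.06,0, 0,0,-0.349,-0.541,-0.537,0.06,0, 0,0,-0.349,-0.541,-0.537,0.06,0, 0,0,-0.349,-0.541,-0.537,0.06,0, 0,0,-0.349,-0.541,-0.537,0.06,0, 0,0,-0.349,-0.541,-0.537,0.06,0, 0,0,-0.349,-0.541,-0.537,0.06,0]'
cat > st.py <<'E'
from h import *
import sys
np.set_printoptions(precision=4,suppress=True)
s=manip.get_state();q=s["tcp_rot"];M=R.from_quat(list(q[1:])+[q[0]]).as_matrix()
print(s["clock"],s["position"],"toolx deg",np.degrees(np.arctan2(M[1,0],M[0,0])),M[:,2],s["contact_force"],s["finger_gap"])
if len(sys.argv)>3:
    t=np.array([float(a) for a in sys.argv[1:4]])-s["position"];print("tool shift",M.T@t)
    if len(sys.argv)>4: print("wz",-np.radians((float(sys.argv[4])-np.degrees(np.arctan2(M[1,0],M[0,0]))+180)%360-180) )
E
python3 st.py .517 -.165 .182 178.2
```

```text
clock: 1.7
position: [0.4111, 0.0772, 0.2036]
tcp_rot: [0.001, 0.015, 1.0, 0.0]
contact_force: [1.1, 1.3, 0.3]
finger_gap: 0.0853
grasp_force: 0.0
1.7 [0.4111 0.0772 0.2036] toolx deg 178.23344123465475 [ 0.0014  0.0002 -1.    ] [1.1413 1.2863 0.2676] 0.08526669913678
tool shift [-0.1133 -0.2388  0.0217]
wz 0.0005836596506575817
```

```bash
python3 -m creep '[0,0,0,-0.113,-0.239,0.04,0, 0,0,0,-0.113,-0.239,0.04,0, 0,0,0,-0.113,-0.239,0.04,0, 0,0,0,-0.113,-0.239,0.04,0, 0,0,0,-0.113,-0.239,0.04,0, 0,0,0,-0.113,-0.239,0.04,0, 0,0,0,-0.113,-0.239,0.04,0, 0,0,0,-0.113,-0.239,0.04,0, 0,0,0,-0.113,-0.239,0.04,0, 0,0,0,-0.113,-0.239,0.04,0]'
cat > w.py <<'E'
from h import *
import sys
np.set_printoptions(precision=4,suppress=True)
C=cam("wrist");im,d=manip.get_image("wrist");save(sys.argv[1],im);np.savez("/tmp/%s.npz"%sys.argv[1],im=im,d=d)
for t,z in(("shelf",0),("shelf_grip",.052),("shelf_claws",.048)):
    for r in manip.place_of("wrist",t)[:2]: print(t,r["score"],np.array(r["uv"]),onz("wrist",r["uv"],z,C))
# point cloud
m=manip.camera_model("wrist");K=np.array(m["camera_matrix"]);vv,uu=np.mgrid[0:480,0:640]
p=cv2.undistortPoints(np.stack([uu,vv],-1).reshape(-1,1,2).astype(float),K,np.array([m["k1"],0,0,0,0.])).reshape(480,640,2)
P=C[1]+(np.dstack([p,np.ones((480,640))])*d[...,None])@C[0].T
np.save("/tmp/P%s.npy"%sys.argv[1],P)
E
python3 w.py w1; python3 st.py .517 -.165 .044 178.2
python3 - <<'E'
from h import *
P=np.load("/tmp/Pw1.npy");im=np.load("/tmp/w1.npz")["im"]
n=(abs(P[...,0]-.52)<.06)&(abs(P[...,1]+.165)<.07)
for a,b,nm in((.061,.071,"grip"),(.050,.058,"platetop"),):
    k=(n&(P[...,2]>a)&(P[...,2]<b)).astype(np.uint8)
    k=cv2.morphologyEx(k,cv2.MORPH_OPEN,np.ones((3,3)))>0
    q=P[k][:,:2];print(nm,k.sum(),cv2.minAreaRect((q*1000).astype(np.float32)),np.median(P[k],0))
E
```

```text
clock: 2.53
position: [0.5155, -0.1623, 0.1632]
tcp_rot: [-0.001, 0.015, 1.0, 0.0]
contact_force: [-0.1, 0.2, -0.7]
finger_gap: 0.0853
grasp_force: 0.0
shelf 0.75 [300.1  82.6] [ 0.4049 -0.1765  0.    ]
shelf 0.65 [319.2 227.3] [ 0.5201 -0.166   0.    ]
shelf_grip 0.97 [317.1 245. ] [ 0.5176 -0.1667  0.052 ]
shelf_grip 0.87 [293.2  80.7] [ 0.4082 -0.1777  0.052 ]
shelf_claws 0.93 [330.4  33.4] [ 0.3818 -0.1537  0.048 ]
shelf_claws 0.91 [318.8 287.5] [ 0.5537 -0.1668  0.048 ]
2.7333 [ 0.516  -0.1619  0.1638] toolx deg 178.34042561074534 [ 0.0004 -0.     -1.    ] [-1.1236  0.633   1.1078] 0.08546770136452
tool shift [-0.0011 -0.0031  0.1198]
wz 0.002450889261630346
grip 937 ((516.7858276367188, -166.65219116210938), (14.026846885681152, 33.99017333984375), 88.39248657226562) [ 0.51534106 -0.16644277  0.06535369]
platetop 912 ((545.386474609375, -166.52342224121094), (71.36323547363281, 71.28656005859375), 44.596534729003906) [ 0.54950798 -0.16795787  0.0531516 ]
```

View pics/w1.png

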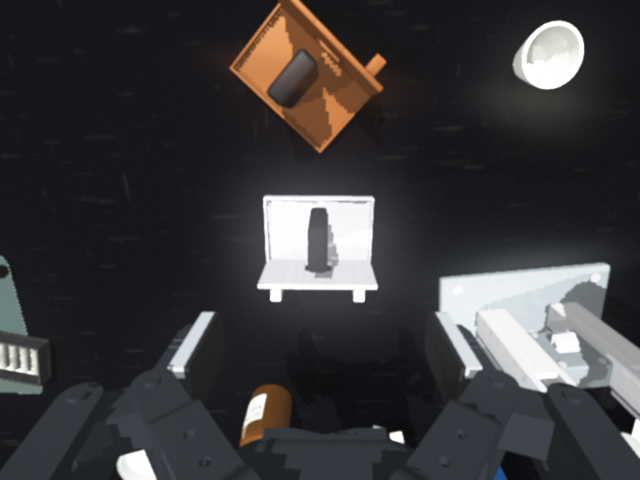

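Wrist view shows the steel shelf centred, grip at (318,240), square to the tool, with fingers clear. Descend and grip.

```bash
python3 -m creep '[0,0,0.003,-0.001,-0.0048,0.04,0, 0,0,0.003,-0.001,-0.0048,0.08,0, 0,0,0.003,-0.001,-0.0048,0.105,0, 0,0,0.003,-0.001,-0.0048,0.12,0, 0,0,0.003,-0.001,-0.0048,0.12,0, 0,0,0.003,-0.001,-0.0048,0.12,150, 0,0,0.003,-0.001,-0.0048,0.12,255, 0,0,0.003,-0.001,-0.0048,0.12,255, 0,0,0.003,-0.001,-0.0048,0.12,255, 0,0,0.003,-0.001,-0.0048,0.12,255, 0,0,0.003,-0.001,-0.0048,0.12,255, 0,0,0.003,-0.001,-0.0048,0.12,255]' 60; python3 st.py
```

```text
clock: 3.73
position: [0.5178, -0.1684, 0.0443]
tcp_rot: [0.001, 0.017, 1.0, -0.0]
contact_force: [-0.4, 0.7, 4.9]
finger_gap: 0.0133
grasp_force: 59.8
3.7333 [ 0.5178 -0.1684  0.0443] toolx deg 178.06147953235825 [ 0.0018 -0.0007 -1.    ] [-0.3543  0.6564  4.9321] 0.013344346503603324
```

```bash
python3 -m creep '[0,0,0,0,0,-0.03,255, 0,0,0,0,0,-0.065,255, 0,0,0,0,0,-0.095,255, 0,0,-0.03,0.005,0.03,-0.095,255, 0,0,-0.06,0.0097,0.07,-0.095,255, 0,0,-0.097,0.0097,0.11,-0.095,255, 0,0,-0.097,0.0097,0.145,-0.095,255, 0,0,-0.097,0.0097,0.17,-0.095,255, 0,0,-0.097,0.0097,0.18,-0.095,255, 0,0,-0.097,0.0097,0.18,-0.095,255, 0,0,-0.097,0.0097,0.18,-0.095,255]'
cat > l.py <<'E'
from h import *
np.set_printoptions(precision=4,suppress=True)
for c in("wrist","side","top"):
    C=cam(c);im,d=manip.get_image(c);save("l_"+c,im);np.savez("/tmp/l_%s.npz"%c,im=im,d=d,A=C[0],c=C[1])
    if c!="top":
        for t in("stand_slots","stand_home","shelf_grip","shelf_claws","stand","catch"):
            print(c,t,[(r["score"],np.array(r["uv"])) for r in manip.place_of(c,t)[:1]])
w=cv2.imread("pics/l_wrist.png");s=cv2.imread("pics/l_side.png")
cv2.imwrite("pics/l1.png",np.hstack([cv2.resize(w,(400,300)),cv2.resize(s[190:340,270:420],(400,400),interpolation=cv2.INTER_CUBIC)[:300]]))
cv2.imwrite("pics/l2.png",cv2.resize(s[200:335,270:450],(800,600),interpolation=cv2.INTER_CUBIC))
E
python3 l.py;python3 st.py
```

```text
clock: 4.65
position: [0.5131, 0.0122, 0.1379]
tcp_rot: [-0.0, -0.032, 0.999, -0.0]
contact_force: [-0.9, -0.2, -1.5]
finger_gap: 0.0134
grasp_force: 59.5
wrist stand_slots [(0.95, array([319.7, 428.6]))]
wrist stand_home []
wrist shelf_grip [(0.88, array([324., 339.]))]
wrist shelf_claws [(0.95, array([323.6, 400. ]))]
wrist stand []
4.95 [0.5135 0.0111 0.1382] toolx deg -176.4831273358446 [-0. -0. -1.] [-0.0989  0.1715 -2.3688] 0.012975267164009483Traceback (most recent call last):
  File "l.py", line 7, in <module>
    print(c,t,[(r["score"],np.array(r["uv"])) for r in manip.place_of(c,t)[:1]])
                                                       ~~~~~~~~~~~~~~^^^^^
ValueError: it knows: amber_1_mid, beaker_100_mid, beaker_50_mid, crucible_1_mid, modifier_mid, shelf, shelf_claws, shelf_grip, stand, stand_home, stand_slots
```

View pics/l_wrist.png

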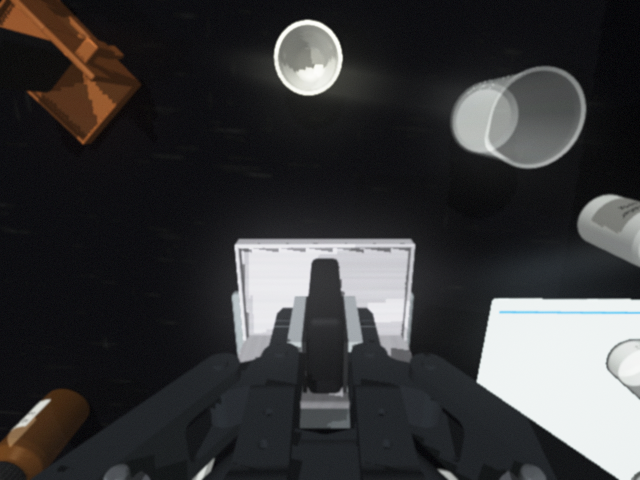

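The wrist view shows the shelf held straight (front rim at row 240), but the stand is hidden. The side camera should show the slots.

```bash
sed -i 's/,"catch")/)/; s/("wrist","side","top")/("side","top")/; /^w=/,$d' l.py; cat >>l.py <<'E'
s=cv2.imread("pics/l_side.png")
cv2.imwrite("pics/l2.png",cv2.resize(s[205:325,270:430],(800,600),interpolation=cv2.INTER_CUBIC))
E
python3 l.py
```

```text
side stand_slots [(0.15, array([318.9, 239.1]))]
side stand_home []
side shelf_grip [(0.67, array([246.8, 340. ]))]
side shelf_claws [(0.71, array([314.9, 233.3]))]
side stand [(0.56, array([341. , 297.6]))]
```

View pics/l2.png

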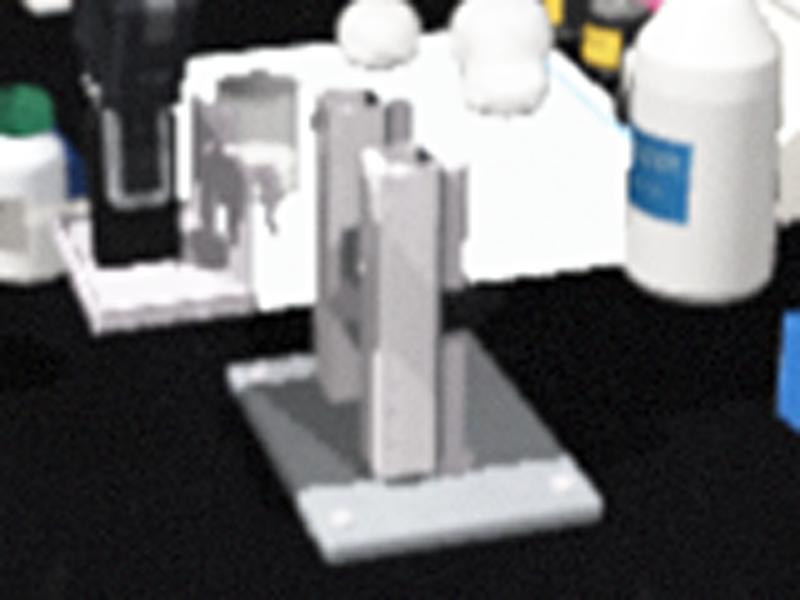

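```bash
cat > e.py <<'E'
from h import *
np.set_printoptions(precision=4,suppress=True)
def cloud(c,f):
    z=np.load(f);A,cc=z["A"],z["c"];d=z["d"]
    m=manip.camera_model(c);K=np.array(m["camera_matrix"]);vv,uu=np.mgrid[0:480,0:640]
    p=cv2.undistortPoints(np.stack([uu,vv],-1).reshape(-1,1,2).astype(float),K,np.array([m["k1"],0,0,0,0.])).reshape(480,640,2)
    return cc+(np.dstack([p,np.ones((480,640))])*d[...,None])@A.T
a=np.radians(3.55);Rs=np.array([[np.cos(a),-np.sin(a),0],[np.sin(a),np.cos(a),0],[0,0,1]]);o=np.array([.593,.0165,0])
for c in("top","side"):
    S=(cloud(c,"/tmp/l_%s.npz"%c)-o)@Rs
    for sg in(1,-1):
        k=(abs(S[...,1]-sg*.032)<.014)&(S[...,0]>-.006)&(S[...,0]<.04)&(S[...,2]>.11)&(S[...,2]<.17)
        q=S[k];print(c,sg,len(q),"z hist",np.histogram(q[:,2],np.arange(.12,.166,.002))[0],"x",np.percentile(q[:,0],[2,50]))
    k=(abs(S[...,1])<.06)&(S[...,0]>-.029)&(S[...,0]<-.01)&(abs(S[...,2]-.01)<.01);print("base",np.median(S[k],0),k.sum())
    k=(abs(S[...,1])<.012)&(abs(S[...,0])<.02)&(S[...,2]>.05)&(S[...,2]<.1);print("catch",k.sum(),np.percentile(S[k],[5,50,95],axis=0))
    k=(abs(S[...,1])<.05)&(S[...,0]<-.03)&(S[...,0]>-.055)&(S[...,2]>.06)&(S[...,2]<.17);print("plate",k.sum(),np.percentile(S[k],[2,50,98],axis=0))
A=None
# side picks: near upright front-outer edge, crop 5x offset (270,205)
C=cam("side")
for u,v in((372,150),(382,163),(372,475),(438,163)):
    uv=(270+u/5-.4,205+v/5-.4);d=(C[0]@ray2("side",uv))@Rs;c=(C[1]-o)@Rs;t=(-.044-c[1])/d[1];print("side pick",c+t*d)
E
python3 e.py
```

```text
Traceback (most recent call last):
  File "e.py", line 13, in <module>
    q=S[k];print(c,sg,len(q),"z hist",np.histogram(q[:,2],np.arange(.12,.166,.002))[0],"x",np.percentile(q[:,0],[2,50]))
                                                                                           ~~~~~~~~~~~~~^^^^^^^^^^^^^^^
IndexError: index -1 is out of bounds for axis 0 with size 0
```

```bash
python3 - <<'E'
from h import *
z=np.load("/tmp/top.npz");C=cam("top");np.savez("/tmp/l_top.npz",im=z["im"],d=z["d"],A=C[0],c=C[1])
E
sed -i 's/^\( *\)\(.*\)print(c,sg/\1\2if len(q):print(c,sg/; s/print("catch",k.sum(),/k.any() and print("catch",k.sum(),/; s/print("plate",k.sum(),/k.any() and print("plate",k.sum(),/; s/q=S\[k\];if/q=S[k]\n        if/' e.py; python3 e.py
```

```text
top 1 149 z hist [ 1  4  1  2  5  5  3  3 20 19 27 34  8  0  0  0  0  0  0  0  0  0  0] x [-0.0002  0.0217]
top -1 169 z hist [ 3  2  4  9  2  3  3 12 12 24 34 25 10  0  0  0  0  0  0  0  0  0  0] x [0.0002 0.0205]
base [-0.0197 -0.0002  0.0103] 473
catch 157 [[-0.0033 -0.0105  0.0677]
 [ 0.0065 -0.0002  0.0923]
 [ 0.0184  0.0113  0.0956]]
side 1 243 z hist [ 4 14 14 17 18 13 18 27 31 21 23  7  0  0  0  0  0  0  0  0  0  0  0] x [0.0022 0.0134]
side -1 351 z hist [19 19 15 19 13 20 22 17 39 26 41  4  0  0  0  0  0  0  0  0  0  0  0] x [0.0022 0.0172]
base [-0.0209 -0.0018  0.0093] 317
catch 86 [[-0.0015 -0.0086  0.0543]
 [ 0.0053  0.0001  0.0729]
 [ 0.0074  0.0104  0.0925]]
plate 509 [[-0.0539 -0.0468  0.0965]
 [-0.0476 -0.0162  0.1251]
 [-0.0332  0.0397  0.1476]]
side pick [ 0.0002 -0.044   0.1492]
side pick [ 0.004  -0.044   0.1437]
side pick [ 0.     -0.044   0.0153]
side pick [ 0.0253 -0.044   0.141 ]
```

Upright tops come out at ~0.143 m, so the head is about 2–3 mm up. I'll try insertion at grip z ≈ 0.1318.

```bash
python3 -m creep '[0,0,0,-0.005,0,0.007,255, 0,0,0,-0.015,0,0.014,255, 0,0,0,-0.024,0,0.014,255, 0,0,0,-0.028,0,0.014,255, 0,0,0,-0.028,0,0.014,255, 0,0,0,-0.028,0,0.014,255]';python3 st.py; python3 -m creep '[0,0,0,-0.002,0,0,255, 0,0,0,-0.004,0,0,255, 0,0,0,-0.006,0,0,255, 0,0,0,-0.008,0,0,255, 0,0,0,-0.008,0,0,255]';python3 st.py
```

```text
clock: 5.8
position: [0.5418, 0.014, 0.1241]
tcp_rot: [-0.0, -0.032, 0.999, 0.0]
contact_force: [-0.2, -0.1, -2.7]
finger_gap: 0.013
grasp_force: 59.5
5.8 [0.5418 0.014  0.1241] toolx deg -176.36291966080339 [-0.0004  0.0001 -1.    ] [-0.2306 -0.074  -2.749 ] 0.013042373290812998
clock: 6.22
position: [0.5498, 0.0144, 0.1244]
tcp_rot: [0.0, -0.032, 1.0, 0.0]
contact_force: [0.4, -0.2, -2.1]
finger_gap: 0.013
grasp_force: 59.5
6.2167 [0.5498 0.0144 0.1244] toolx deg -176.37782199509223 [ 0.0006  0.     -1.    ] [ 0.355  -0.2011 -2.1299] 0.013015784764047486
```

```bash
python3 -m creep '[0,0,0,-0.001,0,0,255, 0,0,0,-0.002,0,0,255, 0,0,0,-0.003,0,0,255, 0,0,0,-0.003,0,0,255]'; python3 -m creep '[0,0,0,-0.001,0,0,255, 0,0,0,-0.002,0,0,255, 0,0,0,-0.003,0,0,255, 0,0,0,-0.003,0,0,255]'
```

```text
clock: 6.55
position: [0.5526, 0.0146, 0.1243]
tcp_rot: [0.0, -0.032, 1.0, 0.0]
contact_force: [1.2, 1.2, -3.2]
finger_gap: 0.0128
grasp_force: 59.5
clock: 6.88
position: [0.5556, 0.0149, 0.1243]
tcp_rot: [0.0, -0.032, 1.0, 0.0]
contact_force: [-0.1, -0.6, -2.3]
finger_gap: 0.0131
grasp_force: 59.5
```

```bash
python3 -m creep '[0,0,0,-0.001,0,0,255, 0,0,0,-0.002,0,0,255, 0,0,0,-0.002,0,0,255]'; python3 -m creep '[0,0,0,-0.001,0,0,255, 0,0,0,-0.002,0,0,255, 0,0,0,-0.002,0,0,255]'
```

```text
clock: 7.13
position: [0.5576, 0.015, 0.1243]
tcp_rot: [0.0, -0.032, 1.0, 0.0]
contact_force: [-0.3, 0.7, -2.1]
finger_gap: 0.0131
grasp_force: 59.5
clock: 7.38
position: [0.5595, 0.0151, 0.1243]
tcp_rot: [0.0, -0.032, 1.0, 0.0]
contact_force: [0.8, 0.3, -1.9]
finger_gap: 0.0133
grasp_force: 59.5
```

```bash
python3 -m creep '[0,0,0,-0.001,0,0,255, 0,0,0,-0.001,0,0,255]'; python3 -m creep '[0,0,0,-0.001,0,0,255, 0,0,0,-0.001,0,0,255]'; python3 l.py
```

```text
clock: 7.55
position: [0.5596, 0.0151, 0.1241]
tcp_rot: [-0.001, -0.032, 0.999, -0.0]
contact_force: [-2.7, 0.3, -1.3]
finger_gap: 0.0132
grasp_force: 59.7
clock: 7.72
position: [0.5596, 0.0152, 0.124]
tcp_rot: [-0.002, -0.032, 0.999, -0.0]
contact_force: [-6.7, -1.6, 0.5]
finger_gap: 0.013
grasp_force: 59.9
side stand_slots [(0.67, array([336.3, 243.6]))]
side stand_home [(0.36, array([341.3, 295.9]))]
side shelf_grip [(0.87, array([322.1, 236.4]))]
side shelf_claws [(0.7, array([339. , 241.4]))]
side stand [(0.7, array([341.1, 299.9]))]
```

View pics/l2.png

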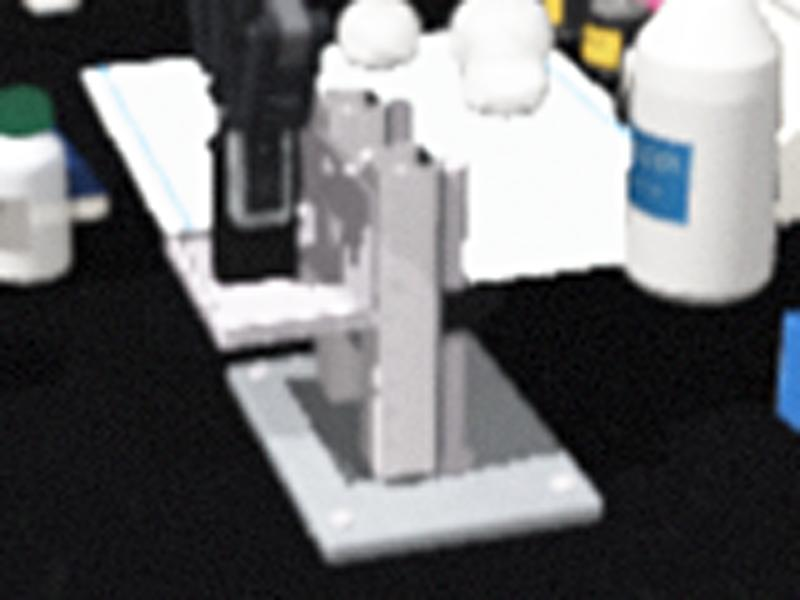

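Side view: the shelf lies flush against the uprights with claws in. Contact is about 7 N at grip stand-x ≈ -0.0345. Ease off x slightly and press down.

```bash
python3 -m creep '[0,0,0,0.0013,0,0,255, 0,0,0,0.0013,0,0.002,255, 0,0,0,0.0013,0,0.004,255, 0,0,0,0.0013,0,0.006,255, 0,0,0,0.0013,0,0.008,255, 0,0,0,0.0013,0,0.008,255]'; python3 -m creep '[0,0,0,0,0,0.0015,255, 0,0,0,0,0,0.003,255, 0,0,0,0,0,0.0045,255, 0,0,0,0,0,0.006,255, 0,0,0,0,0,0.006,255]'
```

```text
clock: 8.57
position: [0.5595, 0.0152, 0.1159]
tcp_rot: [-0.001, -0.032, 1.0, 0.0]
contact_force: [-3.5, -0.1, 0.1]
finger_gap: 0.0131
grasp_force: 59.9
clock: 8.98
position: [0.5592, 0.0151, 0.1104]
tcp_rot: [-0.001, -0.032, 1.0, -0.0]
contact_force: [-6.4, -0.9, -1.0]
finger_gap: 0.0131
grasp_force: 59.9
```

```bash
python3 -m creep '[0,0,0,0,0,0.001,255, 0,0,0,0,0,0.002,255, 0,0,0,0,0,0.003,255, 0,0,0,0,0,0.004,255, 0,0,0,0,0,0.004,255]'; python3 -m creep '[0,0,0,0,0,0.001,255, 0,0,0,0,0,0.002,255, 0,0,0,0,0,0.003,255,0,0,0,0,0,0.003,255]'
```

```text
clock: 9.4
position: [0.5586, 0.0152, 0.1053]
tcp_rot: [-0.002, -0.031, 1.0, 0.0]
contact_force: [-5.2, -0.5, -0.3]
finger_gap: 0.0131
grasp_force: 59.7
clock: 9.73
position: [0.5586, 0.0152, 0.1023]
tcp_rot: [-0.002, -0.031, 1.0, 0.0]
contact_force: [-5.7, -0.7, -0.8]
finger_gap: 0.0136
grasp_force: 59.7
```

```bash
python3 -m creep '[0,0,0,0,0,0.001,255, 0,0,0,0,0,0.002,255,0,0,0,0,0,0.002,255]'; python3 -m creep '[0,0,0,0,0,0.001,255, 0,0,0,0,0,0.002,255,0,0,0,0,0,0.002,255]'
```

```text
clock: 9.98
position: [0.5596, 0.0152, 0.1006]
tcp_rot: [-0.001, -0.032, 0.999, 0.0]
contact_force: [-3.5, -0.3, -3.2]
finger_gap: 0.013
grasp_force: 59.4
clock: 10.23
position: [0.5596, 0.0152, 0.0994]
tcp_rot: [-0.0, -0.032, 0.999, 0.0]
contact_force: [-5.3, 0.1, 0.8]
finger_gap: 0.013
grasp_force: 60.1
```

```bash
python3 -m creep '[0,0,0,0,0,0.001,255, 0,0,0,0,0,0.002,255,0,0,0,0,0,0.002,255]'; python3 -m creep '[0,0,0,0,0,0.001,255, 0,0,0,0,0,0.002,255,0,0,0,0,0,0.002,255]'
```

```text
clock: 10.48
position: [0.5596, 0.0152, 0.0993]
tcp_rot: [0.0, -0.032, 0.999, -0.0]
contact_force: [-11.0, -0.1, 13.1]
finger_gap: 0.0133
grasp_force: 61.9
clock: 10.73
position: [0.5596, 0.0152, 0.0991]
tcp_rot: [0.001, -0.032, 0.999, -0.0]
contact_force: [-16.4, 0.1, 25.2]
finger_gap: 0.0133
grasp_force: 63.9
```

Hard stop at grip z ≈ 0.107. Unload, then tug up gently to confirm the lock.

```bash
python3 -m creep '[0,0,0,0.001,0,-0.002,255, 0,0,0,0.002,0,-0.004,255,0,0,0,0.002,0,-0.004,255]'; python3 -m creep '[0,0,0,0,0,-0.001,255, 0,0,0,0,0,-0.002,255,0,0,0,0,0,-0.002,255]'; python3 -m creep '[0,0,0,0,0,-0.001,255, 0,0,0,0,0,-0.002,255,0,0,0,0,0,-0.002,255]'
```

```text
clock: 10.98
position: [0.5594, 0.015, 0.1001]
tcp_rot: [0.002, -0.032, 0.999, -0.0]
contact_force: [0.2, 0.8, -2.4]
finger_gap: 0.0132
grasp_force: 59.5
clock: 11.23
position: [0.5585, 0.015, 0.1007]
tcp_rot: [0.0, -0.032, 1.0, 0.0]
contact_force: [0.2, 1.0, -4.3]
finger_gap: 0.0135
grasp_force: 59.2
clock: 11.48
position: [0.5582, 0.015, 0.1012]
tcp_rot: [-0.001, -0.032, 1.0, 0.0]
contact_force: [7.6, -0.4, -18.0]
finger_gap: 0.0132
grasp_force: 59.3
```

Locked: it resists upward with 18 N. Relax, release, retreat.

```bash
python3 -m creep '[0,0,0,0,0,0.001,255, 0,0,0,-0.0005,0,0.003,255, 0,0,0,-0.0005,0,0.003,255, 0,0,0,-0.0005,0,0.003,200, 0,0,0,-0.0005,0,0.003,130, 0,0,0,-0.0005,0,0.003,130, 0,0,0,-0.0005,0,0.003,130, 0,0,0,-0.0005,0,0.003,130, 0,0,0,-0.0005,0,0.003,130]'; python3 -m creep '[0,0,0,0.002,0,-0.01,130, 0,0,0,0.003,0,-0.03,130, 0,0,0,0.005,0,-0.06,130, 0,0,0,0.02,0,-0.1,130, 0,0,0,0.06,0,-0.12,130, 0,0,0,0.1,0,-0.13,130, 0,0,0,0.13,0,-0.13,130, 0,0,0,0.13,0,-0.13,130]'; python3 l.py; sed -i 's/l_top.npz"%c/l_%s.npz"%c/' e.py; python3 e.py | grep plate
python3 - <<'E'
import cv2,numpy as np
t=cv2.imread("pics/l_top.png")[180:260,290:380];s=cv2.imread("pics/l_side.png")[205:310,290:385]
cv2.imwrite("pics/fin.png",np.hstack([cv2.resize(t,(400,400),interpolation=2),cv2.resize(s,(400,400),interpolation=2)]))
E
```

```text
clock: 12.23
position: [0.5587, 0.015, 0.1006]
tcp_rot: [0.0, -0.032, 1.0, -0.0]
contact_force: [-0.6, 0.2, -0.7]
finger_gap: 0.0421
grasp_force: 0.0
clock: 12.9
position: [0.4227, 0.0074, 0.2316]
tcp_rot: [-0.001, -0.032, 1.0, 0.0]
contact_force: [-1.1, 0.1, -1.1]
finger_gap: 0.0419
grasp_force: 0.0
side stand_slots [(0.9, array([334.5, 245.5]))]
side stand_home []
side shelf_grip [(0.87, array([320.4, 250.3]))]
side shelf_claws [(0.66, array([337.8, 245.9]))]
side stand [(0.64, array([339.9, 295.8]))]
plate 157 [[-0.054  -0.0423  0.0601]
plate 384 [[-0.0513 -0.0448  0.0604]
```

View pics/fin.png

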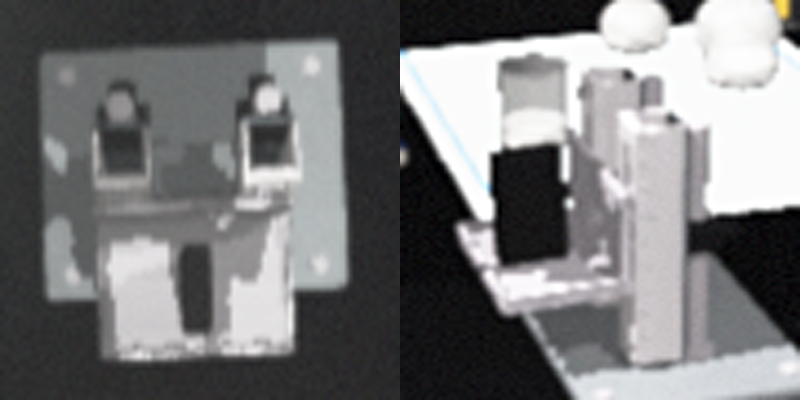

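The shelf hangs square and level between the uprights (grip at crop (195,290) in the top view). The arm is clear of it.

```bash
python3 -c "
from rig import manip
print(manip.finish_job())"
```

```text
the job is handed in; nothing more can be done
None
```

The steel shelf is hooked into the stand, pressed home and locked: it held against an 18 N upward tug. I released it, kept the press near 30 N, and handed the job in at about 13 s; the interface returned no verdict.

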